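# Index the sample carousel

## Task

The round sample carousel is not at its home position. First tip the steel index pawl over from its parked position so that its nose rests on the carousel's rim, then turn the carousel, either way, by pushing gently on the finger lugs near its edge until the notch in the rim comes under the pawl and the pawl drops fully into it; the pawl's bracket is adjustable, so feel for the drop. Stop as soon as it drops and never force the carousel; keep the tubes standing in it, leave the other things alone, and withdraw.

Things in the scene. Friction and masses are not known exactly. Their poses are not given: they have to be found in the camera images.
- sampler: White bench sampler, 400 x 310 mm, fixed. Origin on the bench surface (z = 0) under the carousel's spindle axis, +z up; the index pawl stands on its -x side, nearer the robot. Flat deck at z = 80 mm. Rear console (x 142 to 214 mm, y -150 to 40 mm) up to z = 146 mm, with a small probe arm on it up to 167 mm.
- carousel: Grey plastic carousel, loose on the sampler's fixed spindle (1 mm radial play), 0.55 to 0.78 kg; it turns with 2 to 5 N at a lug, never 15. Origin: centre of its underside (z = 86 mm), +z up; +x points directly AWAY from the notch: it is near home when its yaw equals the sampler's. Flange radius 105 mm, top at z = 100 mm; drum radius 82 mm, top at z = 108 mm.
- notch (a point): The notch in the carousel's flange, 14 mm wide, 23 mm deep, open at the rim and top to bottom; this point lies in its middle, 95 mm from the carousel's centre, half-way up the flange, on the carousel's -x axis. At home it faces the pawl, on the sampler's -x side, within 0.11 rad of its -x axis (10 mm either side) as the bracket happens to be set.
- pawl_nominal (a point): Nominal middle of the pawl's level hinge axis, fixed to the sampler: 135 mm from the spindle axis on the sampler's -x axis, z = 106 mm, hinge along y. The real bracket (two ears 43 mm apart over the outside, up to z = 112 mm) is clamped in a curved slot about the spindle, up to 0.11 rad (15 mm) to either side of this point; its setting is not measured. It stays clamped.
- lug1 (a point): Finger lug 1, at 45 degrees from the carousel's +x axis: an upright radial vane on the drum, radius 54 to 82 mm, 8 mm thick, from z = 108 to 133 mm; this point is its middle (radius 68 mm, z = 120 mm). Pushing its flat side turns the carousel. Beside it, nearer the centre, are six tube wells (collars 21 mm across, up to z = 130 mm) on a radius of 30 mm.
- lug2 (a point): Finger lug 2, a like vane at 135 degrees from the carousel's +x axis (counter-clockwise seen from above).
- lug3 (a point): Finger lug 3, a like vane at 225 degrees from the carousel's +x axis (counter-clockwise seen from above).
- lug4 (a point): Finger lug 4, a like vane at 315 degrees from the carousel's +x axis (counter-clockwise seen from above).
- index_pawl (a joint): Angle of the pawl, a steel blade 45 x 22 x 4 mm with a 10 mm wide, 18 mm deep nose under its end (the end is 90 mm from the spindle axis when down). 0 = level, nose fully down in the notch; about 0.36 = nose riding on the flange; 1.57 = upright; 1.95 = parked, its end at z = 148 mm, leaning outwards on a stop. It swings freely and falls by its weight (100 g) to the side of upright it leans.
- tube1: Capped sample tube standing in a carousel well, 13 mm thick (cap 16 mm), 78 mm tall; origin at the centre of its foot, +z up its length.
- tube2: A second such tube.
- tube3: A third such tube.
- pot1: Bystander: clear specimen pot with a white lid, 59 mm across, 59 mm tall, standing on the sampler's rear deck; origin at the centre of its underside.
- pot2: Bystander: a like pot on the bench.
- tube_rack: Bystander: white tube rack, 70 x 220 mm, 82 mm tall with its tubes, on the bench; origin at the centre of its underside.
- slide_box: Bystander: blue slide box, 92 x 177 x 34 mm, on the bench; origin at the centre of its underside.
- wash_bottle: Bystander: white bottle, 64 mm across, 150 mm tall, on the bench; origin at the centre of its underside.
- pen: Bystander: marker pen, 142 mm long, 12 mm thick, lying on the bench.

How it is judged:
By the outcome, as a careful person would: the job done as asked, in the order asked, and still so for the second after the job is handed in, with the robot touching nothing.
It also fails if it takes over 56 s, if anything falls off the work surface, if the arm or the gripper's body presses on something with over 40 N, if the wrist force passes 120 N, or if a joint passes its speed limit or range.

## Robot

A 6-joint arm with a two-finger parallel gripper is mounted at the origin on the work surface. World frame = base frame: x ahead of the robot, y to its left, z up, the work surface at z = 0. Lengths are in m, angles in rad, forces in N, time in s.
With the tool pointing down it reaches from about 0.35 to 0.85 m from the base axis. Payload 8.1 kg.
Tool frame: the origin (TCP) lies on the mounting face of the last link; the fingertips stand 186 mm ahead of it and the grasp point (between the pads) lies 167 mm ahead of it; z points along the fingers, y is the line along which they close (so a half turn about z gives the same grasp; the last joint's range is limited). The gripper opens to 93 mm and grips with 3 to 60 N. Pads are 15 mm wide; open, the fingers measure 128 mm over their backs; the gripper's body (75 mm by 188 mm) begins 65 mm behind the grasp point.
Start: joints at [1.163, 0.13, 1.488, -0, 1.523, -0.085], TCP at [0.19, 0.569, 0.405] pointing down, gripper open.
Joint ranges: [-2.96, 2.96], [-0.89, 2.26], [0.02, 2.5], [-1.34, 4.48], [0, 2.73], [-2.66, 2.66]. Speed limits (rad/s): [2.39, 2.39, 2.79, 3.14, 3.14, 3.14].

## Interface

Orientations are given as a rotation vector (axis times angle).
In Python, from plant import * gives the robot as it stands. The module is installed in compiled form; this text tells all that it offers.
- The arm moves only by the tool arm_command, never from a script. Its argument "increments" is a list of rows, each a list of 6 numbers: the shift along the tool's x, y, z in units of 0.2 m (1.0 is 0.2 m), then the turn, a rotation vector about the tool's x, y, z in units of pi rad (1.0 is pi rad). A call has exactly 5 rows; each row is the pose to reach, as a shift and turn from the pose commanded when the call began, along the tool's axes at that moment, turning the shorter way round; what a row does not reach only later rows make up. A row lasts 1/8 s, in which the tool goes at most 62.5 mm and 10.7 degrees, less where a joint would pass 70% of its speed; a pose out of reach is approached as far as the arm can. A call with a number of a shift or a turn outside -1 to 1 is refused whole. A call with a gripper value outside its range is refused whole. "fingers" is the closure, from -1 (fully open) to 1 (shut), set as the call begins (left out, the last holds). The fingers move at their own pace and stop on an object; "force" is the grip in N (left out, the last holds). Time passes only in rows, so rows that repeat a pose let the fingers close, or fill a call up. It gives the time, the measured TCP pose, the force, the opening and the grip force at its end, in the units of the state.
- read_state(): the state, without advancing time (a new reading comes with each control period).
- read_camera(name): name is "scene" or "top" or "wrist"; returns a dict with "image" (480x640x3 uint8, red, green, blue), "fx", "fy", "cx", "cy" (pixels), "k1" (the pictures are not rectified: a ray, as slopes to the right and down, at radius r is drawn at 1 + k1 r^2 times it, then the intrinsics apply), "T" (4x4, takes a point from camera to world coordinates). Camera axes: x right, y down, z forward; pixel columns grow to the right and rows downward; lengths in m; the calibration is good to about 2 mm. A picture is of the moment at which its call begins. There is no depth.
- close_job(): hands the job in; it is judged then, once.
The state is a dict: "t": time; "q": joint angles; "dq": joint speeds; "joint_torque": joint torques, N m; "tool_pos": TCP position; "orientation": TCP orientation; "force": force on the tool from outside, world axes, zero at the start; "wrist_torque": the same for the moment, N m; "opening": finger opening in m; "gripper_force": force on a finger pad.
Only numpy, scipy, OpenCV 4.12 (cv2) and the standard library are available. Lean on these libraries where they do the work, as an engineer would, in place of code of your own. Each camera call takes 0.05 s, during which the arm holds its last target. There are 200 camera calls.

## Working session

There is one attempt and no reset: what is moved stays moved. The work goes in short steps, Python scripts to look and compute and a tool call to move; the robot and the scene stay as the last step left them, time stands still between calls to the robot, and variables do not carry over. Pictures are saved under pics/ and viewed, at most 10 in all, crops included, and the job is handed in when it is done.

Besides the shell and the picture viewer there is one more tool, called after "Emit:" as name(argument=value, ...), one argument or row to a line, values as JSON. arm_command: Moves the arm, as the interface text tells. Shifts and turns lie within -1 to 1; 1 stands for 0.2 m of shift or pi rad of turn. Its arguments: {"type":"object","properties":{"increments":{"type":"array","items":{"type":"array","items":{"type":"number","minimum":-1,"maximum":1}}},"fingers":{"type":"number"},"force":{"type":"number"}},"required":["increments"]}

```bash
mkdir -p pics
cat > h.py <<'E'
from plant import *
import numpy as np, cv2
from scipy.spatial.transform import Rotation as R
def snap(n,f,crop=None,scale=1):
    c=read_camera(n); im=c["image"][:,:,::-1]
    np.save('pics/'+f+'.npy',{k:c[k] for k in c if k!='image'},allow_pickle=True)
    if crop: x0,y0,x1,y1=crop; im=im[y0:y1,x0:x1]
    im=cv2.resize(im,None,fx=scale,fy=scale,interpolation=cv2.INTER_CUBIC)
    cv2.imwrite('pics/'+f+'.png',im); return c
def ray(c,u,v):
    d=np.array([(u-c['cx'])/c['fx'],(v-c['cy'])/c['fy']]); s=d.copy()
    for _ in range(20): s=d/(1+c['k1']*(s@s))
    T=np.array(c['T']); return T[:3,3],T[:3,:3]@np.r_[s,1]
def onz(c,u,v,z):
    o,d=ray(c,u,v); return o+d*(z-o[2])/d[2]
def proj(c,p):
    T=np.array(c['T']); q=T[:3,:3].T@(np.asarray(p)-T[:3,3]); s=q[:2]/q[2]; s=s*(1+c['k1']*(s@s))
    return s*[c['fx'],c['fy']]+[c['cx'],c['cy']]
def load(f): return np.load('pics/'+f+'.npy',allow_pickle=True).item()
E
python3 - <<'E'
from h import *
snap("top","top1",None,1.25);snap("scene","sc1",None,1.25)
s=read_state();print(s['t'],s['tool_pos'],s['orientation'],s['opening'])
E
```

```text
0.1 [0.19024311 0.56883246 0.40380452] [-5.04820658e-01 -3.10036561e+00  2.48694045e-03] 0.0930614383919305
```

View pics/top1.png

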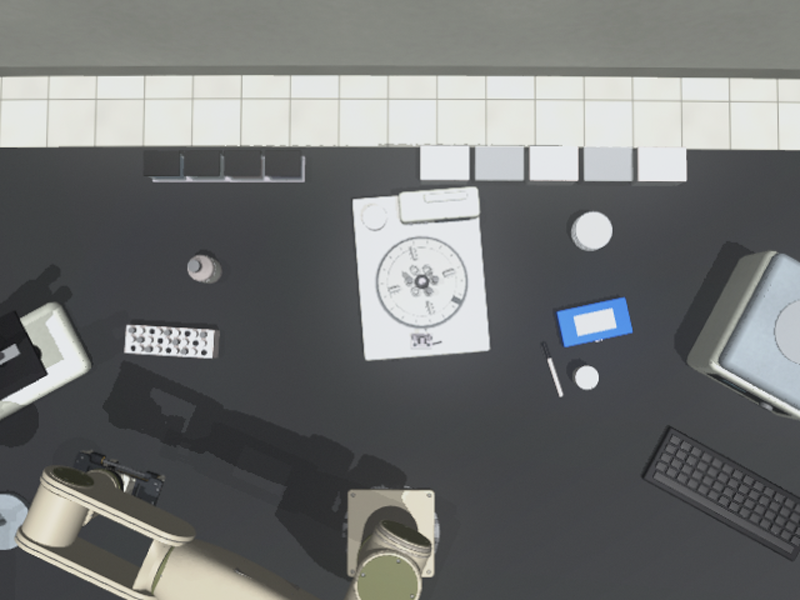

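View pics/sc1.png

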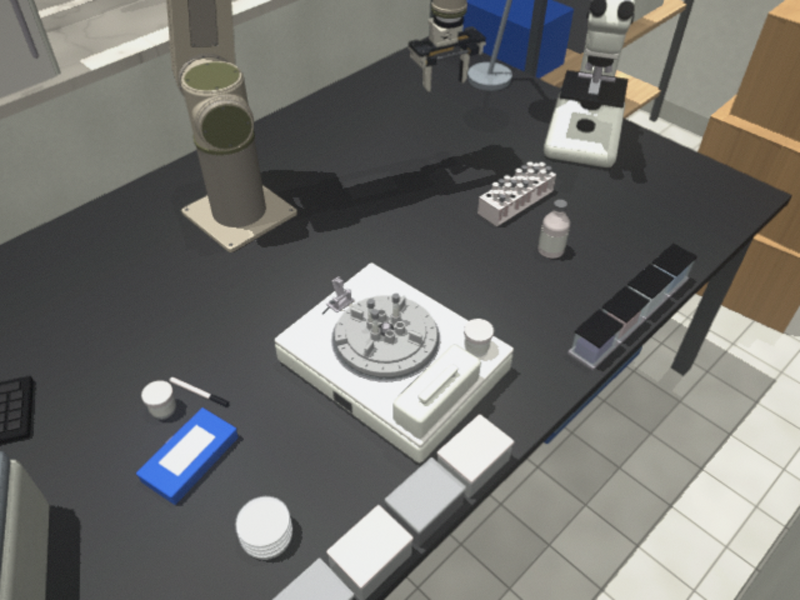

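The top view shows the sampler, with the carousel centred near (422,282), a dark notch near (458,300) and the pawl near (425,340). I'll enlarge this area.

Run:
```python
from h import *
c=snap("top","top2",(275,140,400,295),3.8)
c=snap("top","top2",(275,140,400,295),3.8)
for p in [(352,197),(480,187),(490,350),(365,360)]: print(onz(c,p[0]/1.25,p[1]/1.25,.08))
print(onz(c,422/1.25,282/1.25,.1))
```

```text
[0.83297738 0.09645468 0.08      ]
[ 0.85863875 -0.21688831  0.08      ]
[ 0.46018295 -0.24116304  0.08      ]
[0.43477458 0.06244895 0.08      ]
[ 0.62372198 -0.07496353  0.1       ]
```

View pics/top2.png

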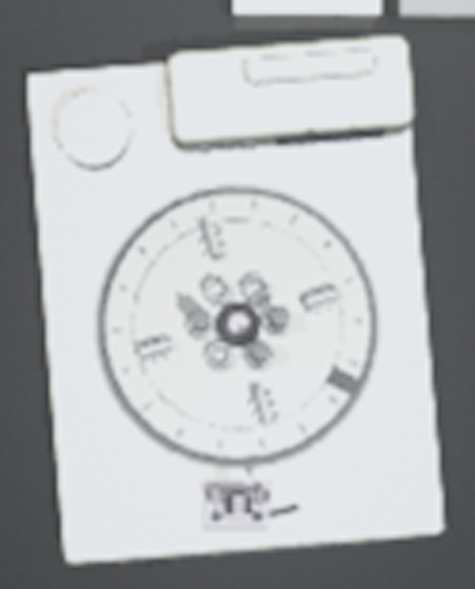

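Run:
```python
from h import *
c=load("top2")
f=lambda u,v,z: onz(c,275+u/3.8,140+v/3.8,z)
C=(f(98,327,.1)+f(377,327,.1)+f(237.5,187,.1)+f(237.5,467,.1))/4;print('C',C, f(377,327,.1)-f(98,327,.1),f(237.5,187,.1)-f(237.5,467,.1))
for n,u,v,z in [('notch',343,380,.1),('l',211,240,.133),('l',320,296,.133),('l',152,348,.133),('l',262,404,.133),('hub',238,324,.13),('bracketL',208,500,.112),('bracketR',264,500,.112),('br',236,500,.112),('pawl end',236,487,.148)]:
  p=f(u,v,z);d=p-C;print(n,p.round(4),np.hypot(*d[:2]).round(4),np.degrees(np.arctan2(d[1],d[0])).round(1))
s=read_state();print(s['tool_pos'],R.from_rotvec(s['orientation']).as_matrix().round(3))
```

```text
C [ 0.6224824  -0.07466443  0.1       ] [ 0.00078792 -0.22112888  0.        ] [0.22230823 0.00061458 0.        ]
notch [ 0.5806 -0.1583  0.1   ] 0.0935 -116.6
l [ 0.688 -0.053  0.133] 0.069 18.3
l [ 0.6446 -0.138   0.133 ] 0.067 -70.8
l [ 0.6036 -0.0074  0.133 ] 0.0699 105.7
l [ 0.5603 -0.093   0.133 ] 0.0648 -163.5
hub [ 0.6227 -0.0743  0.13  ] 0.0004 57.4
bracketL [ 0.4854 -0.0516  0.112 ] 0.139 170.4
bracketR [ 0.4856 -0.0956  0.112 ] 0.1385 -171.3
br [ 0.4855 -0.0736  0.112 ] 0.137 179.5
pawl end [ 0.4959 -0.0727  0.148 ] 0.1266 179.1
[0.19023564 0.56889484 0.40405781] [[-0.948  0.317 -0.001]
 [ 0.317  0.948 -0.001]
 [ 0.    -0.001 -1.   ]]
```

Emit:
arm_command(
  increments=[
    [-0.2,-0.24,0,0,0,0],
    [-0.4,-0.48,0,0,0,0],
    [-0.6,-0.72,0,0,0,0],
    [-0.8,-0.97,0,0,0,0],
    [-0.8,-0.97,0,0,0,0],
  ],
  fingers=1,
)

```text
t: 0.82
tool_pos: [0.2816, 0.3314, 0.4047]
orientation: [0.512, 3.099, -0.001]
force: [-0.3, 0.7, 0.4]
opening: 0.0476
gripper_force: 0.0
```

Emit:
arm_command(
  increments=[
    [-0.2,-0.24,0,0,0,-0.02],
    [-0.4,-0.48,0,0,0,-0.04],
    [-0.6,-0.72,0,0,0,-0.06],
    [-0.8,-0.97,0,0,0,-0.08],
    [-0.8,-0.97,0,0,0,-0.103],
  ],
)

```text
t: 1.45
tool_pos: [0.372, 0.0962, 0.4049]
orientation: [0.006, 3.141, -0.001]
force: [-0.7, -0.0, 0.2]
opening: 0.0012
gripper_force: 0.0
```

Emit:
arm_command(
  increments=[
    [-0.08,-0.22,0.05,0,0,0],
    [-0.16,-0.44,0.1,0,0,0],
    [-0.24,-0.66,0.2,0,0,0],
    [-0.32,-0.84,0.25,0,0,0],
    [-0.32,-0.84,0.25,0,0,0],
  ],
)

```text
t: 2.08
tool_pos: [0.4354, -0.0697, 0.3535]
orientation: [-0.003, -3.14, -0.001]
force: [0.3, -0.7, 0.6]
opening: 0.0003
gripper_force: 0.0
```

Run:
```python
from h import *
c=snap("wrist","w1",None,1.25); c2=snap("scene","s2",(210,190,370,310),4)
T=np.array(c['T']);print(T.round(3),c['fx'])
```

```text
[[ 0.     0.954  0.3    0.351]
 [ 1.    -0.001  0.001 -0.069]
 [ 0.001  0.3   -0.954  0.334]
 [ 0.     0.     0.     1.   ]] 332.0081701444999
```

View pics/w1.png

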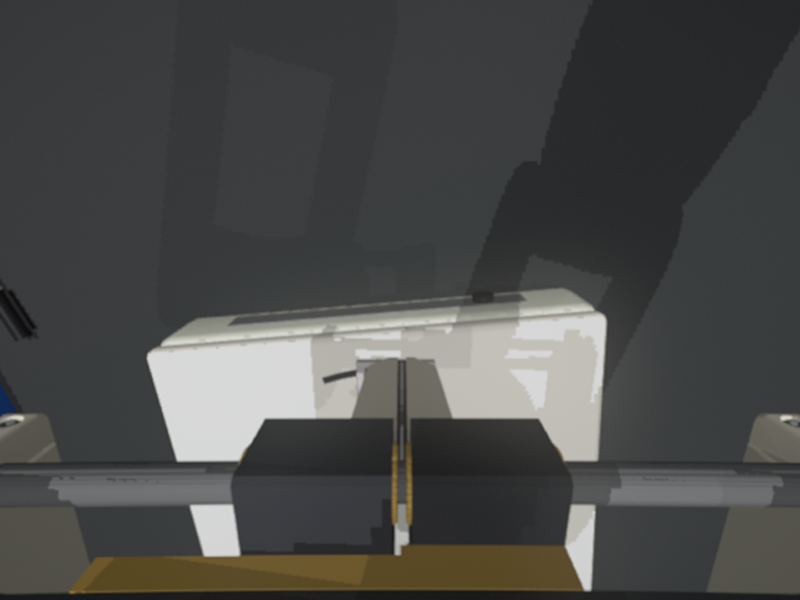

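View pics/s2.png

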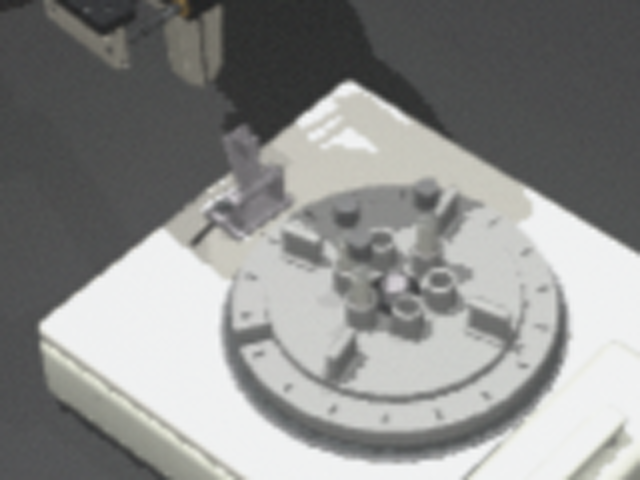

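The wrist view shows the bracket centred at about (396,360), level with the fingers. The scene crop shows the pawl upright at (240,150) and the notch at (250,330). Next I lower outside the pawl and push it over.

Emit:
arm_command(
  increments=[
    [0,-0.016,0.06,0,0,0],
    [0,-0.016,0.12,0,0,0],
    [0,-0.016,0.17,0,0,0],
    [0,-0.016,0.17,0,0,0],
    [0,-0.016,0.17,0,0,0],
  ],
)

```text
t: 2.8
tool_pos: [0.4349, -0.0715, 0.3209]
orientation: [-0.001, 3.141, -0.0]
force: [0.4, -0.0, -0.5]
opening: 0.0006
gripper_force: 0.0
```

Emit:
arm_command(
  increments=[
    [-0.03,0,0,0,0,0],
    [-0.06,0,0,0,0,0],
    [-0.09,0,0,0,0,0],
    [-0.12,0,0,0,0,0],
    [-0.15,0,0,0,0,0],
  ],
)

```text
t: 3.42
tool_pos: [0.4653, -0.0716, 0.3207]
orientation: [0.001, -3.141, 0.0]
force: [-0.5, 0.2, -0.3]
opening: 0.0005
gripper_force: 0.2
```

Emit:
arm_command(
  increments=[
    [-0.02,0,0,0,0,0],
    [-0.04,0,0,0,0,0],
    [-0.06,0,0,0,0,0],
    [-0.08,0,0,0,0,0],
    [-0.1,0,0,0,0,0],
  ],
)

```text
t: 4.05
tool_pos: [0.4851, -0.0716, 0.3208]
orientation: [-0.001, 3.142, -0.0]
force: [0.4, 0.1, -0.3]
opening: 0.0004
gripper_force: 0.0
```

Run:
```python
from h import *
c2=snap("scene","s3",(240,190,370,300),5)
for n,p in [('old end',(270,222.5))]: print(onz(load('s2'),*p,.148))
```

```text
[ 0.47889021 -0.07255043  0.148     ]
```

View pics/s3.png

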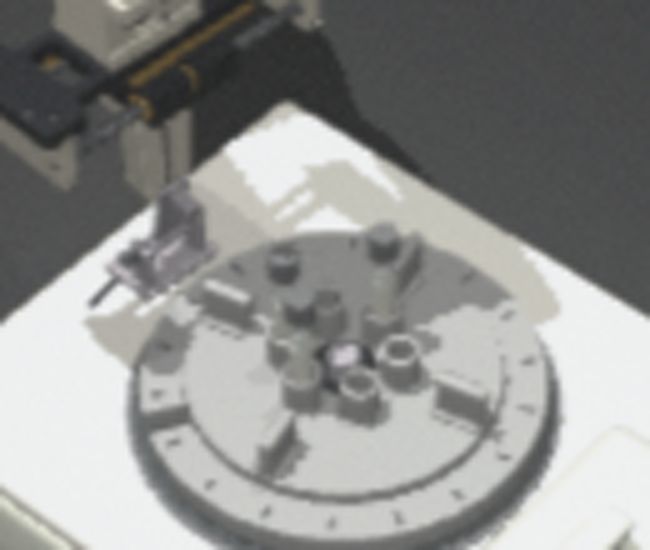

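The pawl at (180,215) is nearly upright, still against the fingers, so I push a bit further.

Emit:
arm_command(
  increments=[
    [-0.02,0,0,0,0,0],
    [-0.04,0,0,0,0,0],
    [-0.06,0,0,0,0,0],
    [-0.08,0,0,0,0,0],
    [-0.08,0,0,0,0,0],
  ],
)

```text
t: 4.72
tool_pos: [0.5011, -0.0715, 0.3207]
orientation: [0.001, -3.142, 0.0]
force: [-0.2, 0.3, -0.1]
opening: 0.0003
gripper_force: 0.0
```

Run:
```python
from h import *
c2=snap("scene","s4",(240,190,370,300),5)
```

```text
(no output)
```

View pics/s4.png

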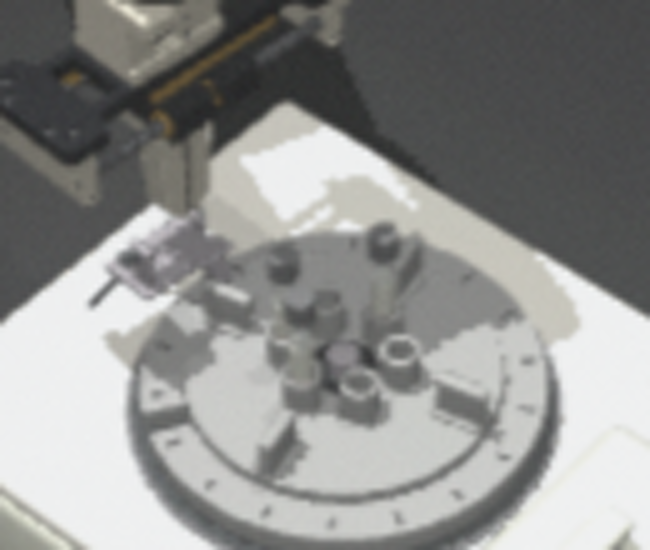

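The pawl now lies over the rim near (220,250), nose on the flange. Next I lift and go to the far side of the lug at (280,445).

Emit:
arm_command(
  increments=[
    [0,0,-0.2,0,0,0],
    [0,0,-0.4,0,0,0.03],
    [0,0,-0.4,0,0,0.08],
    [-0.2,-0.1,-0.4,0,0,0.13],
    [-0.4,-0.15,-0.4,0,0,0.18],
  ],
)

```text
t: 5.4
tool_pos: [0.5816, -0.1022, 0.4012]
orientation: [0.884, 3.014, -0.0]
force: [0.3, -0.7, 0.7]
opening: 0.0008
gripper_force: 0.0
```

```bash
cat > tgt.py <<'E'
from h import *
import sys
def go(x,y,z,yaw):
    s=read_state(); M=R.from_rotvec(s['orientation']).as_matrix()
    d=M.T@(np.array([x,y,z])-s['tool_pos']); cur=np.degrees(np.arctan2(M[1,0],M[0,0]))
    print((d/.2).round(3),'turn',((cur-yaw+180)%360-180)/180, s['t'],s['tool_pos'],cur)
E
python3 - <<'E'
from tgt import *
go(.6702,-.1286,.40,131.5)
c=snap("scene","s5"); print(c['cx'])
E
```

```text
[-0.444  0.128  0.006] turn 0.087894228137726 5.4 [ 0.58155258 -0.10216686  0.40118214] 147.32096106479068
317.78170721000345
```

Emit:
arm_command(
  increments=[
    [-0.22,0.064,0,0,0,0.045],
    [-0.44,0.128,0,0,0,0.088],
    [-0.44,0.128,0,0,0,0.088],
    [-0.44,0.128,0.15,0,0,0.088],
    [-0.44,0.128,0.3,0,0,0.088],
  ],
)

```text
t: 6.08
tool_pos: [0.6685, -0.1268, 0.3409]
orientation: [1.28, 2.868, 0.0]
force: [-0.6, -0.6, -1.2]
opening: 0.0007
gripper_force: 0.0
```

Run:
```python
from tgt import *
go(.6702,-.1286,.303,131.5)
c=snap("scene","s6",(240,190,370,300),5)
```

```text
[-0.012 -0.     0.189] turn 0.0021678554313721873 6.075 [ 0.66852191 -0.12676201  0.34087959] 131.890213977647
```

View pics/s6.png

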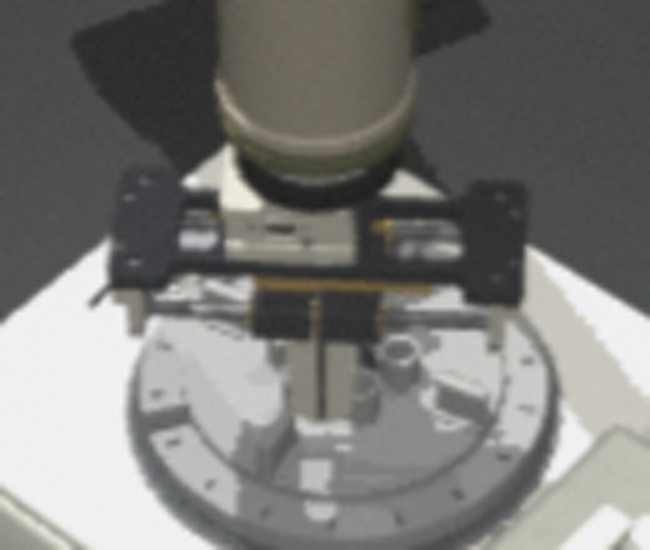

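The fingers stand clear between lugs at (320,400), so I descend. The wrist camera will watch the pawl.

Emit:
arm_command(
  increments=[
    [-0.012,0,0.06,0,0,0],
    [-0.012,0,0.12,0,0,0],
    [-0.012,0,0.185,0,0,0],
    [-0.012,0,0.185,0,0,0],
    [-0.012,0,0.185,0,0,0],
  ],
)

```text
t: 6.75
tool_pos: [0.6707, -0.1287, 0.3042]
orientation: [1.282, 2.867, 0.0]
force: [0.5, 0.1, 0.2]
opening: 0.0006
gripper_force: 0.0
```

Run:
```python
from tgt import *
go(.6702,-.1286,.303,131.5)
c=snap("wrist","w2",None,1.25)
print(proj(c,[.533,-.0735,.12])*1.25, read_state()['force'])
r=.0725
for d in (1,2,3):
  print(d,[[round(r*(1-np.cos(np.radians(d*k)))/.2,4),round(-r*np.sin(np.radians(d*k))/.2,4),round(d*k/180,4)] for k in range(1,6)])
```

```text
[ 0.002 -0.001  0.006] turn 0.0017071328174801516 6.75 [ 0.67065451 -0.12874866  0.30420626] 131.80728390714643
[204.80699966  25.17317633] [-0.00355292  0.47708579 -0.1114726 ]
1 [[np.float64(0.0001), np.float64(-0.0063), 0.0056], [np.float64(0.0002), np.float64(-0.0127), 0.0111], [np.float64(0.0005), np.float64(-0.019), 0.0167], [np.float64(0.0009), np.float64(-0.0253), 0.0222], [np.float64(0.0014), np.float64(-0.0316), 0.0278]]
2 [[np.float64(0.0002), np.float64(-0.0127), 0.0111], [np.float64(0.0009), np.float64(-0.0253), 0.0222], [np.float64(0.002), np.float64(-0.0379), 0.0333], [np.float64(0.0035), np.float64(-0.0505), 0.0444], [np.float64(0.0055), np.float64(-0.0629), 0.0556]]
3 [[np.float64(0.0005), np.float64(-0.019), 0.0167], [np.float64(0.002), np.float64(-0.0379), 0.0333], [np.float64(0.0045), np.float64(-0.0567), 0.05], [np.float64(0.0079), np.float64(-0.0754), 0.0667], [np.float64(0.0124), np.float64(-0.0938), 0.0833]]
```

View pics/w2.png

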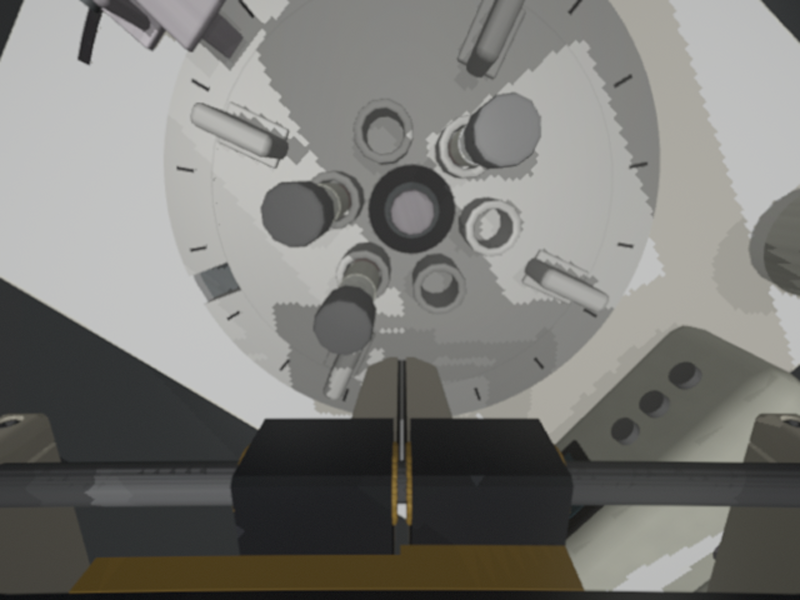

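The wrist view is good: notch at (217,282), pawl nose near (225,45), and the lug at (340,375) beside the finger. I start the arc.

Emit:
arm_command(
  increments=[
    [0.0002,-0.0127,0,0,0,0.0111],
    [0.0009,-0.0253,0,0,0,0.0222],
    [0.002,-0.0379,0,0,0,0.0333],
    [0.0035,-0.0505,0,0,0,0.0444],
    [0.0055,-0.0629,0,0,0,0.0556],
  ],
)

```text
t: 7.42
tool_pos: [0.6607, -0.1361, 0.3042]
orientation: [1.53, 2.742, 0.002]
force: [5.2, 2.4, 0.3]
opening: 0.0005
gripper_force: 2.5
```

Emit:
arm_command(
  increments=[
    [0.0002,-0.0127,0,0,0,0.0111],
    [0.0009,-0.0253,0,0,0,0.0222],
    [0.002,-0.0379,0,0,0,0.0333],
    [0.0035,-0.0505,0,0,0,0.0444],
    [0.0055,-0.0629,0,0,0,0.0556],
  ],
)

```text
t: 8.05
tool_pos: [0.6495, -0.1415, 0.3042]
orientation: [1.764, 2.598, 0.003]
force: [5.3, 4.1, -0.1]
opening: 0.0005
gripper_force: 2.5
```

Emit:
arm_command(
  increments=[
    [0.0002,-0.0127,0,0,0,0.0111],
    [0.0009,-0.0253,0,0,0,0.0222],
    [0.002,-0.0379,0,0,0,0.0333],
    [0.0035,-0.0505,0,0,0,0.0444],
    [0.0055,-0.0629,0,0,0,0.0556],
  ],
)

```text
t: 8.68
tool_pos: [0.6374, -0.1454, 0.3042]
orientation: [1.984, 2.434, 0.003]
force: [5.3, 2.2, 0.5]
opening: 0.0004
gripper_force: 2.4
```

Emit:
arm_command(
  increments=[
    [0.0002,-0.0127,0,0,0,0.0111],
    [0.0009,-0.0253,0,0,0,0.0222],
    [0.002,-0.0379,0,0,0,0.0333],
    [0.0035,-0.0505,0,0,0,0.0444],
    [0.0055,-0.0629,0,0,0,0.0556],
  ],
)

```text
t: 9.3
tool_pos: [0.6249, -0.147, 0.3043]
orientation: [2.188, 2.252, 0.002]
force: [6.4, 1.8, 0.6]
opening: 0.0004
gripper_force: 2.3
```

Run:
```python
from tgt import *
c=snap("wrist","w3",None,1.25)
s=read_state();print(s['force'],s['tool_pos'],s['t'])
C=np.array([.6225,-.0747]);d=s['tool_pos'][:2]-C;print(np.hypot(*d),np.degrees(np.arctan2(d[1],d[0]))%360)
```

```text
[ 3.63910395 -0.39928471  0.29258767] [ 0.6246141  -0.14711517  0.30425366] 9.35
0.07244602270318438 271.67223037763983
```

View pics/w3.png

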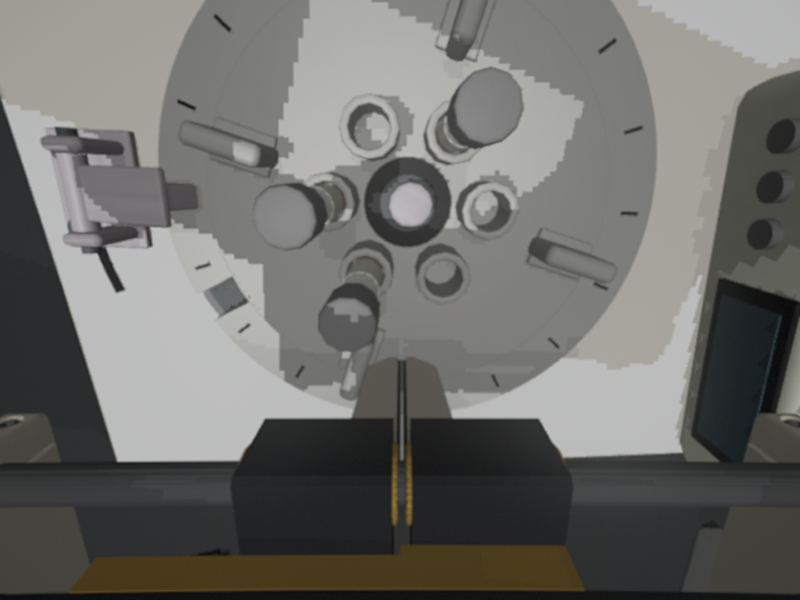

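The view shows the notch at (227,295), the nose tip at (190,197) and the blade axis from (75,190) to (165,197). All tubes are standing. I'll work out the angle left.

Run:
```python
from tgt import *
c=load("w3"); g=lambda u,v,z: onz(c,u/1.25,v/1.25,z)[:2]
for C in (np.array([.6225,-.0747]), (g(158,160,.1)+g(656,160,.1))/2):
  print('C',C)
  for n,u,v,z in [('notch',227,295,.1),('nose',188,197,.105),('bladeend',165,197,.122),('hinge',72,192,.112)]:
    p=g(u,v,z);d=p-C;print(n,p.round(4),np.hypot(*d).round(4),(np.degrees(np.arctan2(d[1],d[0]))%360).round(1))
im=read_camera("wrist")["image"]; print([im[int(v/1.25),int(u/1.25)] for u,v in [(227,295),(180,197),(130,192),(205,320)]])
```

```text
C [ 0.6225 -0.0747]
notch [ 0.5444 -0.1168] 0.0887 208.3
nose [ 0.5346 -0.0731] 0.0879 179.0
bladeend [ 0.5344 -0.0723] 0.0882 178.5
hinge [ 0.4929 -0.0724] 0.1296 179.0
C [ 0.62541655 -0.05587661]
notch [ 0.5444 -0.1168] 0.1014 216.9
nose [ 0.5346 -0.0731] 0.0924 190.8
bladeend [ 0.5344 -0.0723] 0.0925 190.2
hinge [ 0.4929 -0.0724] 0.1335 187.1
[array([101, 104, 105], dtype=uint8), array([78, 75, 78], dtype=uint8), array([115, 112, 115], dtype=uint8), array([189, 190, 189], dtype=uint8)]
```

About 29° left. Two more 10° calls, then 4° slower, then feel.

Emit:
arm_command(
  increments=[
    [0.0002,-0.0127,0,0,0,0.0111],
    [0.0009,-0.0253,0,0,0,0.0222],
    [0.002,-0.0379,0,0,0,0.0333],
    [0.0035,-0.0505,0,0,0,0.0444],
    [0.0055,-0.0629,0,0,0,0.0556],
  ],
)

```text
t: 10.02
tool_pos: [0.6122, -0.1465, 0.3043]
orientation: [2.376, 2.053, 0.002]
force: [4.8, 0.5, -0.5]
opening: 0.0005
gripper_force: 2.4
```

Emit:
arm_command(
  increments=[
    [0.0002,-0.0127,0,0,0,0.0111],
    [0.0009,-0.0253,0,0,0,0.0222],
    [0.002,-0.0379,0,0,0,0.0333],
    [0.0035,-0.0505,0,0,0,0.0444],
    [0.0055,-0.0629,0,0,0,0.0556],
  ],
)

```text
t: 10.65
tool_pos: [0.5999, -0.1438, 0.3043]
orientation: [2.546, 1.838, 0.002]
force: [5.8, 0.7, -0.0]
opening: 0.0003
gripper_force: 2.4
```

```bash
cat > look.py <<'E'
from tgt import *
import sys
n=sys.argv[1]; c=read_camera("wrist"); cv2.imwrite(f'pics/{n}.png',c['image'][:,:,::-1])
np.save('pics/'+n+'.npy',{k:c[k] for k in c if k!='image'},allow_pickle=True)
g=cv2.cvtColor(c['image'],cv2.COLOR_RGB2GRAY)
C=np.array([.6225,-.0747]); s=read_state()
# unwrap ring at z=.1: rows = angle, columns = radius
for z,r in ((.1,.0965),(.122,.098),(.106,.098)):
    print('z',z,'r',r,' '.join(f"{a}:{cv2.getRectSubPix(g,(1,1),tuple(map(float,proj(c,[*(C+r*np.array([np.cos(np.radians(a)),np.sin(np.radians(a))])),z]))))[0,0]}" for a in range(168,208,1)))
print(s['t'],s['force'].round(1),s['wrist_torque'].round(2),s['tool_pos'])
E
python3 look.py w4
```

```text
z 0.1 r 0.0965 168:128 169:129 170:129 171:129 172:129 173:129 174:129 175:124 176:93 177:90 178:89 179:88 180:89 181:87 182:83 183:116 184:121 185:132 186:132 187:132 188:133 189:136 190:138 191:139 192:130 193:180 194:191 195:190 196:190 197:190 198:190 199:171 200:183 201:183 202:182 203:183 204:183 205:183 206:183 207:178
z 0.122 r 0.098 168:69 169:69 170:78 171:93 172:105 173:120 174:120 175:122 176:122 177:122 178:121 179:120 180:124 181:124 182:122 183:119 184:119 185:105 186:134 187:154 188:145 189:129 190:153 191:200 192:200 193:200 194:200 195:200 196:200 197:200 198:200 199:200 200:200 201:200 202:200 203:200 204:200 205:200 206:199 207:200
z 0.106 r 0.098 168:129 169:130 170:131 171:131 172:131 173:89 174:92 175:94 176:97 177:98 178:97 179:99 180:101 181:101 182:99 183:95 184:92 185:89 186:105 187:200 188:200 189:200 190:200 191:199 192:199 193:196 194:196 195:197 196:198 197:197 198:197 199:197 200:197 201:196 202:196 203:197 204:197 205:197 206:197 207:198
10.7 [ 4.  -0.7  0.5] [-0.14 -0.54 -0.01] [ 0.59969454 -0.14370888  0.30421319]
```

The nose spans 176–182.5° and the notch 185–192°, so about 8° until the drop. I do 5° at 1°/row, then 0.3°/row.

Emit:
arm_command(
  increments=[
    [0.0001,-0.0063,0,0,0,0.0056],
    [0.0002,-0.0127,0,0,0,0.0111],
    [0.0005,-0.019,0,0,0,0.0167],
    [0.0009,-0.0253,0,0,0,0.0222],
    [0.0014,-0.0316,0,0,0,0.0278],
  ],
)

```text
t: 11.32
tool_pos: [0.594, -0.1416, 0.3042]
orientation: [2.623, 1.727, 0.002]
force: [5.7, -1.0, 0.1]
opening: 0.0004
gripper_force: 2.4
```

Emit:
arm_command(
  increments=[
    [0,-0.0019,0,0,0,0.0017],
    [0,-0.0038,0,0,0,0.0033],
    [0,-0.0057,0,0,0,0.005],
    [0.0001,-0.0076,0,0,0,0.0067],
    [0.0001,-0.0095,0,0,0,0.0083],
  ],
)

```text
t: 11.95
tool_pos: [0.5923, -0.1408, 0.3042]
orientation: [2.645, 1.693, 0.002]
force: [5.2, -1.3, 0.8]
opening: 0.0006
gripper_force: 2.3
```

```bash
python3 look.py w5
```

```text
z 0.1 r 0.0965 168:131 169:131 170:131 171:124 172:79 173:130 174:132 175:126 176:95 177:92 178:92 179:92 180:92 181:90 182:87 183:131 184:133 185:133 186:101 187:121 188:137 189:192 190:190 191:192 192:188 193:181 194:191 195:184 196:184 197:185 198:165 199:122 200:122 201:123 202:123 203:123 204:123 205:123 206:124 207:125
z 0.122 r 0.098 168:71 169:82 170:94 171:108 172:116 173:121 174:123 175:123 176:125 177:124 178:122 179:123 180:127 181:126 182:124 183:122 184:122 185:108 186:133 187:165 188:161 189:149 190:150 191:202 192:202 193:202 194:202 195:202 196:202 197:202 198:202 199:202 200:202 201:202 202:202 203:202 204:202 205:202 206:202 207:201
z 0.106 r 0.098 168:134 169:133 170:133 171:136 172:134 173:93 174:95 175:98 176:100 177:102 178:100 179:102 180:105 181:104 182:103 183:98 184:94 185:90 186:101 187:187 188:191 189:199 190:198 191:198 192:199 193:199 194:197 195:197 196:198 197:198 198:198 199:199 200:199 201:194 202:198 203:192 204:194 205:197 206:198 207:199
12.0 [ 6.  -0.8  0.6] [-0.15 -0.73 -0.05] [ 0.59226468 -0.14085789  0.30420817]
```

Still riding, with the nose profile unchanged. I continue with small steps.

Emit:
arm_command(
  increments=[
    [0,-0.0019,0,0,0,0.0017],
    [0,-0.0038,0,0,0,0.0033],
    [0,-0.0057,0,0,0,0.005],
    [0.0001,-0.0076,0,0,0,0.0067],
    [0.0001,-0.0095,0,0,0,0.0083],
  ],
)

```text
t: 12.62
tool_pos: [0.5906, -0.1401, 0.3042]
orientation: [2.667, 1.658, 0.001]
force: [5.2, -1.5, -0.3]
opening: 0.0008
gripper_force: 2.3
```

```bash
python3 look.py w6
```

```text
z 0.1 r 0.0965 168:131 169:132 170:88 171:119 172:132 173:132 174:132 175:126 176:95 177:92 178:92 179:92 180:93 181:91 182:88 183:132 184:127 185:113 186:121 187:122 188:133 189:191 190:191 191:173 192:190 193:187 194:184 195:176 196:160 197:125 198:123 199:123 200:123 201:123 202:124 203:123 204:124 205:124 206:170 207:185
z 0.122 r 0.098 168:75 169:85 170:97 171:109 172:118 173:121 174:122 175:124 176:124 177:124 178:122 179:124 180:127 181:127 182:125 183:121 184:122 185:107 186:133 187:165 188:162 189:151 190:143 191:203 192:202 193:202 194:202 195:202 196:202 197:202 198:202 199:202 200:202 201:202 202:202 203:202 204:202 205:202 206:202 207:202
z 0.106 r 0.098 168:133 169:134 170:136 171:138 172:131 173:93 174:99 175:102 176:104 177:107 178:106 179:107 180:110 181:109 182:108 183:103 184:99 185:95 186:101 187:187 188:196 189:198 190:198 191:198 192:198 193:198 194:197 195:199 196:199 197:198 198:199 199:198 200:197 201:194 202:193 203:195 204:197 205:197 206:200 207:200
12.675 [ 5.2 -1.1  0.2] [-0.24 -0.78 -0.08] [ 0.5905404  -0.14005913  0.3042342 ]
```

Emit:
arm_command(
  increments=[
    [0,-0.0019,0,0,0,0.0017],
    [0,-0.0038,0,0,0,0.0033],
    [0,-0.0057,0,0,0,0.005],
    [0.0001,-0.0076,0,0,0,0.0067],
    [0.0001,-0.0095,0,0,0,0.0083],
  ],
)

```text
t: 13.3
tool_pos: [0.5887, -0.1391, 0.3041]
orientation: [2.688, 1.623, 0.001]
force: [4.5, -0.7, 0.9]
opening: 0.0006
gripper_force: 2.3
```

```bash
python3 look.py w7
```

```text
z 0.1 r 0.0965 168:108 169:98 170:132 171:132 172:126 173:130 174:130 175:131 176:132 177:132 178:130 179:129 180:133 181:134 182:134 183:130 184:129 185:127 186:122 187:132 188:140 189:174 190:187 191:190 192:175 193:138 194:124 195:123 196:123 197:123 198:123 199:123 200:123 201:123 202:124 203:151 204:184 205:184 206:185 207:185
z 0.122 r 0.098 168:74 169:87 170:100 171:112 172:119 173:127 174:129 175:130 176:131 177:130 178:128 179:130 180:133 181:132 182:129 183:128 184:114 185:122 186:133 187:168 188:164 189:154 190:154 191:203 192:202 193:202 194:202 195:202 196:202 197:202 198:202 199:202 200:202 201:202 202:202 203:202 204:202 205:202 206:202 207:202
z 0.106 r 0.098 168:134 169:136 170:137 171:136 172:133 173:127 174:130 175:130 176:131 177:131 178:130 179:129 180:133 181:134 182:132 183:129 184:129 185:126 186:179 187:189 188:194 189:199 190:199 191:199 192:199 193:198 194:198 195:199 196:197 197:194 198:196 199:193 200:197 201:197 202:196 203:198 204:197 205:200 206:201 207:201
13.35 [ 5.6 -1.3  0.7] [-0.26 -0.71 -0.04] [ 0.58869998 -0.13907269  0.30410849]
```

The nose's dark patch is gone and the blade tip has moved, which means it dropped. I stop pushing, back the finger off the lug, then verify.

Emit:
arm_command(
  increments=[
    [0.0001,0.0063,0,0,0,-0.0056],
    [0.0002,0.0127,0,0,0,-0.0111],
    [0.0009,0.0253,0,0,0,-0.0222],
    [0.002,0.0379,0,0,0,-0.0333],
    [0.0035,0.0505,0,0,0,-0.0444],
  ],
)

```text
t: 13.98
tool_pos: [0.5979, -0.143, 0.3036]
orientation: [-2.567, -1.811, 0.0]
force: [-0.4, 0.3, -0.1]
opening: 0.0006
gripper_force: 0.0
```

```bash
cat > chk.py <<'E'
from h import *
C=np.array([.6225,-.0747]); a=np.radians(179.2); u=np.array([np.cos(a),np.sin(a)])
def prof(c,g,z): 
    return ' '.join(f"{int(r*1000)}:{cv2.getRectSubPix(g,(1,1),tuple(map(float,proj(c,[*(C+r*u),z]))))[0,0]}" for r in np.arange(.074,.130,.002))
for n in ('w6','w7'):
    c=load(n); g=cv2.cvtColor(cv2.imread(f'pics/{n}.png'),cv2.COLOR_BGR2GRAY); print(n,prof(c,g,.108))
c=read_camera("wrist"); g=cv2.cvtColor(c['image'],cv2.COLOR_RGB2GRAY); print('now',prof(c,g,.108))
# predicted image radius (as r at z=.108) of blade-end top edge for pawl angles
for th in (.36,.2,.1,0):
    for n in ('w6','w7'):
        c=load(n); h=.135; r=h-.045*np.cos(th)-.002*np.sin(th)*0; z=.106+.045*np.sin(th)+.002
        p=proj(c,[*(C+r*u),z]); q=onz(c,*p,.108)[:2]-C; print(th,n,np.hypot(*q).round(4))
s=read_state();print(s['t'],s['force'])
E
python3 chk.py
```

```text
w6 74:133 76:132 78:129 80:67 82:68 84:91 86:91 88:91 90:91 92:92 94:88 96:92 98:127 100:123 102:122 104:122 106:122 108:122 110:122 112:122 114:121 116:122 118:121 120:121 122:121 124:121 126:121 128:120 130:127
w7 74:133 76:132 78:128 80:70 82:71 84:71 86:110 88:131 90:131 92:131 94:130 96:130 98:130 100:130 102:129 104:130 106:129 108:129 110:130 112:128 114:129 116:129 118:129 120:128 122:128 124:128 126:125 128:110 130:127
now 74:131 76:131 78:127 80:66 82:67 84:67 86:106 88:129 90:129 92:128 94:129 96:128 98:128 100:128 102:128 104:128 106:128 108:127 110:127 112:127 114:127 116:127 118:127 120:127 122:127 124:126 126:122 128:107 130:124
0.36 w6 0.1026
0.36 w7 0.1026
0.2 w6 0.0961
0.2 w7 0.0961
0.1 w6 0.0927
0.1 w7 0.0927
0 w6 0.09
0 w7 0.09
14.025 [ 0.28063663 -0.54230038  0.28650823]
```

The blade end moved from r≈98 to 86.5 mm. The model for 0.36 → 0 rad gives 102.6 → 90, so it is fully down. I withdraw upwards.

Emit:
arm_command(
  increments=[
    [0,0,-0.15,0,0,0],
    [0,0,-0.4,0,0,0],
    [0,0,-0.65,0,0,0],
    [0,0,-0.8,0,0,0],
    [0,0,-0.8,0,0,0],
  ],
)

```text
t: 14.65
tool_pos: [0.5983, -0.1431, 0.4675]
orientation: [2.565, 1.805, 0.006]
force: [0.6, 0.3, -0.6]
opening: 0.0006
gripper_force: 0.0
```

Emit:
arm_command(
  increments=[
    [-0.2,0,0,0,0,0],
    [-0.4,0,0,0,0,0],
    [-0.6,0,0,0,0,0],
    [-0.6,0,0,0,0,0],
    [-0.6,0,0,0,0,0],
  ],
)

```text
t: 15.28
tool_pos: [0.5572, -0.2556, 0.4622]
orientation: [-2.568, -1.806, 0.001]
force: [-0.1, 0.5, -0.6]
opening: 0.0003
gripper_force: 0.0
```

Run:
```python
from h import *
# scene camera: compare with riding view; print pawl profile from scene
C=np.array([.6225,-.0747]); a=np.radians(179.2); u=np.array([np.cos(a),np.sin(a)])
c=read_camera("scene"); cv2.imwrite('pics/end.png',c['image'][:,:,::-1]); g=cv2.cvtColor(c['image'],cv2.COLOR_RGB2GRAY).astype(float)
# notch darkness search around rim at z=.1 and tube-cap check by template against s4-time image
t=cv2.imread('pics/s4.png',0); t=cv2.resize(t,(130,110),interpolation=cv2.INTER_AREA)
now=g[190:300,240:370]; print('mean abs diff',abs(now-t).mean())
w=read_camera("wrist"); s=read_state(); print(s['t'],s['tool_pos'],s['force'])
# rectified tube caps: compare wrist top view w7 tubes by unwarped plane not needed
b=cv2.cvtColor(w['image'],cv2.COLOR_RGB2GRAY)
f=lambda r,z,a: b[tuple(np.int32(np.round(proj(w,[C[0]+r*np.cos(np.radians(a)),C[1]+r*np.sin(np.radians(a)),z])))[::-1])]
print([ (r,int(f(r/1000,.108,179.2))) for r in range(78,126,4)])
```

```text
mean abs diff 22.216013986013987
15.375 [ 0.55758611 -0.25496328  0.462958  ] [-0.41604911  0.55425704  0.14498928]
[(78, 196), (82, 83), (86, 124), (90, 150), (94, 150), (98, 149), (102, 149), (106, 147), (110, 147), (114, 147), (118, 146), (122, 145)]
```

The blade is still down at r≈86 and the robot is clear. I hand in the job.

```bash
python3 -c "
from plant import *
print(close_job())"
```

```text
the job is handed in; nothing more can be done
None
```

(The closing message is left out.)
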